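# Clear the gel pot and lift out the dust filter cassette by its catches

## Robot

A 6-joint arm with a two-finger parallel gripper is mounted at the origin on the work surface. World frame = base frame: x ahead of the robot, y to its left, z up, the work surface at z = 0. Lengths are in mm, angles in rad, forces in N, time in s.
With the tool pointing down it reaches from about 275 to 1000 mm from the base axis. Payload 8.4 kg.
Tool frame: the origin (TCP) lies at the very end of the fingers, on their centre line; the grasp point (between the pads) lies 19 mm behind it; z points along the fingers, y is the direction in which the jaws open and shut (so a half turn about z gives the same grasp; the last joint's range is limited). The gripper opens to 85 mm and grips with 20 to 120 N. Pads are 22 mm wide; open, the fingers measure 114 mm over their backs; the gripper's body (76 mm by 85 mm) begins 54 mm behind the grasp point. The pads swing forward as they close: fully open they stand 13 mm farther back than shut.
Start: joints at [-1.183, 0.353, 1.633, -0, 1.155, -0.002], TCP at [237.501, -578.119, 231.281] pointing down, gripper open.
Joint ranges: [-2.63, 2.63], [-0.92, 2.1], [0.06, 2.66], [-1.3, 4.44], [0, 2.69], [-3.02, 3.02]. Speed limits (rad/s): [2.22, 2.22, 2.79, 3.14, 3.14, 3.14].

## Interface

Orientations are given as [roll, pitch, yaw] about the fixed x, y, z axes, in that order (R = Rz(yaw) Ry(pitch) Rx(roll)).
In Python, from rig import r gives the robot as it stands.
- The arm moves only by the tool move_arm, never from a script. Its argument "increments" is a list of rows, each an object of numbers: "tx", "ty", "tz": the shift along the tool's x, y, z in cm; "rx", "ry", "rz": the turn, a rotation vector about the tool's x, y, z in degrees; "gripper": the gripper's target within -1 to 1 (fully open at 1, half-way at 0, shut at -1). A call has 1 to 12 rows; each row shifts and turns the commanded pose from where the row before left it, along the tool's axes as they then stand; what a row does not reach is not made up. A row lasts 1/10 s, in which the tool goes at most 50 mm and 8.59 degrees, less where a joint would pass 70% of its speed; a pose out of reach is approached as far as the arm can. A call is refused whole if a number of a shift passes 5 or a number of a turn 8.59, either way. A call with a gripper value outside its range is refused whole. The fingers move at their own pace and stop on an object; "squeeze" is the grip in N (left out, the last holds). Time passes only in rows, so rows that do not move let the fingers close. It gives the time, the measured TCP pose, the force and the opening at its end, in the units of the state.
- r.sense(): the state, without advancing time (a new reading comes with each control period).
- r.grab_frame(name): name is "side" or "top"; returns (picture, depth): 480x640x3 uint8, red, green, blue; 480x640 float32, mm along the optical axis (not along the pixel's ray), 0 where there is no reading.
- r.camera_model(name): a dict with "fx", "fy", "cx", "cy" (pixels), "k1" (the pictures are not rectified: a ray, as slopes to the right and down, at radius r is drawn at 1 + k1 r^2 times it, then the intrinsics apply), "R" (3x3) and "t" (3): a world point X has camera coordinates R X + t. Camera axes: x right, y down, z forward; pixel columns grow to the right and rows downward; lengths in mm; the calibration is good to about 2 mm. A picture is of the moment at which its call begins. camera_model takes no time and is no camera call.
- r.sign_off(): hands the job in, once; it reports no verdict.
Trained networks look in the newest picture that a camera, given by its name, has taken for a name from the list of things; names that differ only in an ending like _2 or _b are one class to them, and where a whole thing is asked for, a point or a joint stands for the part that bears it (a point fixed in the world has none). Each returns a list of dicts, best first, with "confidence" (0 to 1); they miss things now and then, are a little off and sometimes report something else, mostly with a low value. They report only what shows in the picture. A call takes as long as a camera call. They do not tell look-alikes from the thing itself.
- r.cut_out(query, camera): "mask" (480x640 bool, what is visible of it) and "bbox" ([left, top, right, bottom] in pixels, round what is visible of it).
- r.place_of(query, camera): "location" ([row, column] in pixels: a listed point, or the origin of a listed thing).
The state is a dict: "clock": time; "qpos": joint angles; "qvel": joint speeds; "joint_efforts": joint torques, N m; "eef_pos": TCP position; "tcp_rot": TCP orientation; "contact_force": force on the tool from outside, world axes, zero at the start; "wrist_torque": the same for the moment, N m; "opening": opening from 0.0 (shut) to 1.0 (fully open).
Only numpy, scipy, OpenCV 4.12 (cv2) and the standard library are available. Lean on these libraries where they do the work, as an engineer would, in place of code of your own. Each camera call takes 0.05 s, during which the arm holds its last target. There are 200 camera calls.

## Task

Someone has parked the gel pot on the filter cassette of the nail dust collector: without dropping it, stand it upright on the grey mat, midway between the white bowl and the amber jar. Then pinch the cassette's two orange side catches together, lift the cassette straight out and finish still holding it by the pinched catches, level and still, with its underside more than 5 cm above the top of the collector. Leave the bowl, the jar, the buffer block and the polish bottle where they are.

Things in the scene. Friction and masses are not known exactly. Their poses are not given: they have to be found in the camera images.
- pot_center (a point): Loose gel pot, black with a gold cap: upright cylinder 42 mm in diameter, 52 mm tall, about 100 g. Point at its centre, 26 mm above its underside. It starts on top of the filter cassette, within 4 mm of its middle, between the catches (52 mm apart inside): grip it along the cassette's x axis, where the cassette's top is flat and clear, at or above half height.
- mat_middle (a point): Middle of the upper face of the fixed grey mat, 75 mm (x) by 280 mm (y, its long way), 3 mm thick, lying on the table. The bowl and the jar stand on the mat's long centre line, 100 mm either side of this point (either may be at +y), so this point is midway between them.
- bowl_center (a point): Loose white ceramic bowl, 60 mm wide, 35 mm tall; point on its axis half-way up. Reference object: leave it.
- jar_center (a point): Loose amber glass jar with a red cap, 54 mm wide, 58 mm tall; point at its centre, half-way up. Reference object: leave it.
- collector_top (a point): Middle of the top face of the white dust collector, a box 200 mm (x) by 220 mm (y) by 58 mm tall, fixed to the table. The cassette sits here in a well 103 mm (x) by 63 mm (y) and 40 mm deep.
- cassette_grip (a point): Grip point of the loose grey filter cassette, midway between its two orange catches, 22 mm above the cassette's top, 24 mm above the collector's top, 64 mm above the cassette's underside; fingers close along y. Cassette: 100 mm (x) by 60 mm (y) by 42 mm, about 190 g, seated in the collector's well with 1.5 mm play, axes as the collector's. Once unhooked it goes straight up 40 mm to clear the well.
- catch_a_pad (a point): Middle of the outer face of the orange catch on the cassette's +y side: an upright paddle 24 mm wide (x), 4 mm thick, its tip 36 mm above the cassette's top. The two catches' outer faces are 60 mm apart at rest, 46 mm when pinched. Point 14 mm below the tip. Until both are squeezed in, their hooks hold the cassette under the collector's lip.
- catch_b_pad (a point): The same on the paddle on the -y side.
- catch_a (a joint): Inward travel of the +y paddle: 0 at rest, 0.007 m against its stop; unhooked above about 0.0045. The spring pushes back 2 N at rest and 5.5 N at the stop. It springs out when let go.
- catch_b (a joint): The same for the -y paddle.
- buffer_center (a point): Loose blue nail buffer block, 60 by 28 by 28 mm, on the table beyond the work; point at its centre. Leave it.
- polish_center (a point): Loose red polish bottle with a black cap, 32 mm wide, 70 mm tall, on the table beyond the work; point at its centre. Leave it.
Mind the look-alikes: they are no part of the job. Of the things shaped like the part that bears cassette_grip, the grey one is meant.

How it is judged:
By the outcome, as a careful person would: the job done as asked, in the order asked, and still so for the second after the job is handed in, while the arm keeps its last pose, push and grip.
It also fails if it takes over 51 s, if anything falls off the work surface, if the arm or the gripper's body presses on something with over 40 N, if the wrist force passes 120 N, or if a joint passes its speed limit or range.

## Working session

There is one attempt and no reset: what is moved stays moved. The work goes in short steps, Python scripts to look and compute and a tool call to move; the robot and the scene stay as the last step left them, time stands still between calls to the robot, and variables do not carry over. Pictures are saved under pics/ and viewed, about 8 in all and at most 12, crops included, and the job is handed in when it is done.

Besides the shell and the picture viewer there is one more tool, called after ">>>" as a command line: name --argument value ..., lists and objects as JSON in quotes. move_arm: Moves the arm, as the interface text tells. Its arguments: {"type":"object","properties":{"increments":{"type":"array","items":{"type":"object","properties":{"tx":{"type":"number"},"ty":{"type":"number"},"tz":{"type":"number"},"rx":{"type":"number"},"ry":{"type":"number"},"rz":{"type":"number"},"gripper":{"type":"number"}}}},"squeeze":{"type":"number"}},"required":["increments"]}

```bash
mkdir -p pics
cat > h.py <<'E'
import numpy as np,cv2
from rig import r
def ray(c,row,col):
    m=r.camera_model(c);x=(col-m['cx'])/m['fx'];y=(row-m['cy'])/m['fy']
    u,v=x,y
    for _ in range(20):
        s=1+m['k1']*(u*u+v*v);u,v=x/s,y/s
    return np.array([u,v,1.]),np.array(m['R']),np.array(m['t'])
def at_depth(c,row,col,d):
    q,R,t=ray(c,row,col);return R.T@(q*d-t)
def at_z(c,row,col,z):
    q,R,t=ray(c,row,col);o=-R.T@t;w=R.T@q;return o+w*(z-o[2])/w[2]
def cloud(c,depth,mask):
    m=r.camera_model(c);rr,cc=np.nonzero(mask&(depth>0))
    x=(cc-m['cx'])/m['fx'];y=(rr-m['cy'])/m['fy'];u,v=x.copy(),y.copy()
    for _ in range(20):
        s=1+m['k1']*(u*u+v*v);u,v=x/s,y/s
    P=np.stack([u,v,np.ones_like(u)],1)*depth[rr,cc][:,None]
    return (P-np.array(m['t']))@np.array(m['R'])
E
python3 - <<'E'
from h import *
for c in ['top','side']:
    im,d=r.grab_frame(c);cv2.imwrite(f'pics/{c}0.png',im[:,:,::-1]);np.save(f'{c}0.npy',d)
    m=r.camera_model(c);print(c,-np.array(m['R']).T@m['t'],m['fx'])
    for n in ['pot_center','mat_middle','bowl_center','jar_center','collector_top','cassette_grip','catch_a_pad','catch_b_pad','polish_center','buffer_center']:
        for o in r.place_of(n,c)[:3]:
            a,b=o['location'];dd=d[int(np.clip(a,0,479)),int(np.clip(b,0,639))]
            print(n,round(o['confidence'],2),np.round([a,b]),at_depth(c,a,b,dd).round() if dd else None)
print(r.sense())
E
```

```text
top [ 420.1219649    35.03323812 1245.65764143] 579.2325577348383
pot_center 0.64 [249. 437.] [ 560. -215.  115.]
mat_middle 0.85 [260. 214.] [555. 246.   3.]
bowl_center 0.93 [252. 262.] [572. 140.   5.]
jar_center 0.69 [263. 166.] [544. 335.  63.]
collector_top 0.68 [246. 434.] [ 567. -210.  110.]
cassette_grip 0.96 [328. 312.] [408.  34.  41.]
cassette_grip 0.9 [232. 328.] [609.  -1.  39.]
cassette_grip 0.55 [247. 439.] [ 565. -221.  111.]
catch_a_pad 0.57 [318. 325.] [429.   7.  28.]
catch_a_pad 0.47 [227. 344.] [626. -39.  -4.]
catch_a_pad 0.41 [247. 423.] [ 567. -193.   89.]
catch_b_pad 0.58 [234. 314.] [599.  28.  77.]
catch_b_pad 0.57 [339. 299.] [386.  61.  34.]
catch_b_pad 0.39 [243. 449.] [ 575. -248.   89.]
polish_center 0.63 [169. 308.] [742.  40.  50.]
buffer_center 0.89 [170. 339.] [744. -27.  29.]
side [ 333.92651692 -563.97931536  522.48678702] 453.7562031929008
pot_center 0.88 [333. 373.] [ 559. -237.  107.]
mat_middle 0.88 [210. 260.] [559. 252.   2.]
bowl_center 0.67 [230. 282.] [564. 114.  36.]
jar_center 0.69 [178. 243.] [543. 319.  50.]
jar_center 0.47 [212. 25
[... 538 characters left out ...]
.]
{'clock': 1.1, 'qpos': array([-1.18338867e+00,  3.52979072e-01,  1.63336138e+00,  1.64521365e-05,
        1.15518359e+00, -2.40429048e-03]), 'qvel': array([ 3.84381298e-04,  2.19843026e-03,  5.86724533e-04,  4.51363864e-04,
       -9.99725020e-05, -7.16220239e-04]), 'joint_efforts': array([-1.65428646e-04, -6.05189037e+01, -3.42448747e+01,  1.82354115e-04,
        1.20067412e-03,  7.52942583e-06]), 'eef_pos': array([ 237.52352678, -578.14176008,  231.31059942]), 'tcp_rot': array([ 3.14152401e+00, -1.48870161e-05,  3.89805307e-01]), 'contact_force': array([ 0.22631834, -1.16308088, -0.25050992]), 'wrist_torque': array([ 0.00545461, -0.02120026, -0.02750426]), 'opening': 1.0032965900087187}
```

View pics/top0.png

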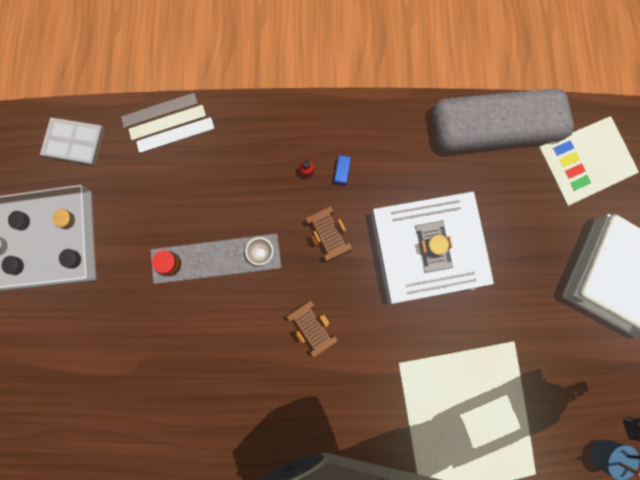

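View pics/side0.png

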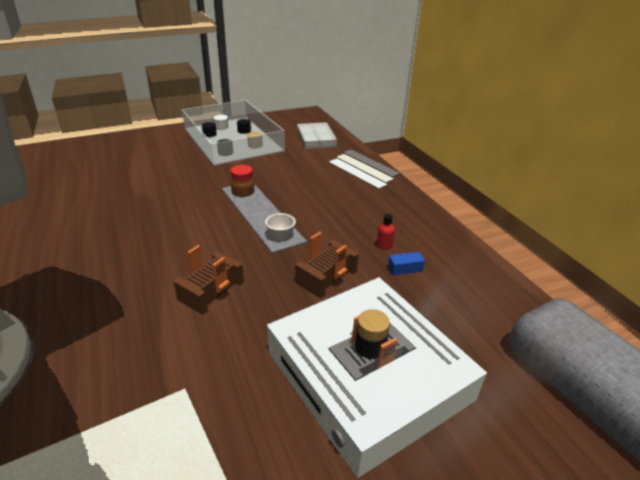

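The things shaped like the cassette are the brown ones at top-view (col 328, row 233) and (312, 328), and the grey one in the collector at (434, 246) under the pot. The grey one in the collector's well is the one meant. The mat with red-capped jar (165,263) and bowl (259,250) is at the left. I'll confirm with a crop and measure poses.

Run:
```python
from h import *
im=cv2.imread('pics/top0.png');d=np.load('top0.npy')
cv2.imwrite('pics/crop1.png',cv2.resize(im[185:310,290:500],None,fx=3.8,fy=3.8,interpolation=cv2.INTER_CUBIC))
def rect(P,l):
    (c,s,a)=cv2.minAreaRect(P[:,:2].astype(np.float32));print(l,np.round(c,1),np.round(s,1),round(a,2),'n',len(P),'z',np.median(P[:,2]).round(1))
A=np.zeros((480,640),bool);A[180:310,360:505]=1
P=cloud('top',d,A);P=P[(P[:,2]>50)&(P[:,2]<66)];rect(P,'collector')
# robust: line fit of white mask at known z
hsv=cv2.cvtColor(im,cv2.COLOR_BGR2HSV)
w=((hsv[...,2]>150)&(hsv[...,1]<60)&A).astype(np.uint8)
ct=max(cv2.findContours(w,0,2)[0],key=cv2.contourArea)[:,0,:]
Q=np.array([at_z('top',y,x,58)[:2] for x,y in ct]);rect(np.c_[Q,Q[:,0]],'collector img')
for c in ['top','side']:
    d=np.load(c+'0.npy')
    for n in ['pot_center','bowl_center','jar_center','mat_middle','cassette_grip','polish_center','buffer_center']:
        r.grab_frame(c) if n=='pot_center' else 0
        for o in r.cut_out(n,c)[:3]:
            P=cloud(c,d,o['mask'])
            if len(P)<20: continue
            zt=np.percentile(P[:,2],97);T=P[P[:,2]>zt-(4 if n!='cassette_grip' else 60)]
            rect(T,f"{c} {n} {o['confidence']:.2f} {o['bbox']} ztop {zt:.0f}")
```

```text
collector [ 574.3 -220.9] [201.1 222.1] 9.44 n 9051 z 58.4
collector img [ 572.4 -221.4] [204.8 222.6] 9.51 n 155 z 564.3
top pot_center 0.61 [424.7, 236.2, 447.3, 256.5] ztop 115 [ 569.4 -219.1] [39.7 36.5] 61.46 n 192 z 113.3
top jar_center 0.95 [150.3, 250.0, 184.0, 275.0] ztop 65 [547.6 341.7] [44.3 44.2] 48.33 n 210 z 62.6
top mat_middle 0.63 [151.4, 234.1, 279.6, 283.7] ztop 8 [558.  243.4] [ 75.6 279.4] 6.4 n 1189 z 5.2
top cassette_grip 0.77 [304.1, 209.6, 353.7, 260.3] ztop 74 [604.6  -2.2] [99.5 71.3] 24.18 n 1193 z 42.0
top cassette_grip 0.75 [416.1, 223.5, 449.1, 275.7] ztop 95 [ 574.  -225.3] [104.6  73.4] 9.79 n 878 z 60.3
top cassette_grip 0.61 [290.9, 302.0, 338.8, 356.3] ztop 75 [407.1  34.2] [98.9 70.3] 33.22 n 1054 z 42.2
top buffer_center 0.65 [332.8, 156.6, 352.0, 185.8] ztop 33 [748.8 -34.5] [26.6 58.5] 78.47 n 138 z 30.3
top buffer_center 0.65 [419.5, 243.7, 428.0, 255.7] ztop 98 [ 567.7 -193.3] [22.5  2.7] 4.91 n 15 z 96.9
side pot_center 0.94 [356.9, 307.9, 391.5, 358.9] ztop 114 [ 567.9 -222.1] [40.2 39.4] 9.92 n 605 z 112.6
side pot_center 0.67 [224.1, 187.
[... 217 characters left out ...]
194.0] ztop 62 [547.1 340.5] [47.9 46.2] 34.01 n 183 z 61.0
side mat_middle 0.81 [222.0, 187.9, 304.7, 253.4] ztop 5 [558.2 241. ] [ 78.4 283. ] 6.4 n 1679 z 2.9
side cassette_grip 0.75 [292.2, 231.4, 357.0, 299.9] ztop 74 [602.8  -3.3] [102.5  74.5] 25.18 n 1991 z 41.3
side cassette_grip 0.67 [172.3, 245.7, 244.2, 315.8] ztop 75 [404.9  32.9] [101.7  73.7] 31.98 n 2227 z 41.6
side cassette_grip 0.60 [326.6, 319.0, 415.2, 379.0] ztop 95 [ 570.  -208.2] [104.8  92.3] 9.82 n 1972 z 60.3
side polish_center 0.78 [376.4, 212.5, 396.0, 247.0] ztop 70 [747.1  41.4] [17.7 13.3] 63.31 n 44 z 69.7
side buffer_center 0.97 [390.4, 254.9, 425.6, 273.6] ztop 29 [746.5 -37.7] [30.4 60.2] 81.43 n 321 z 27.7
```

View pics/crop1.png

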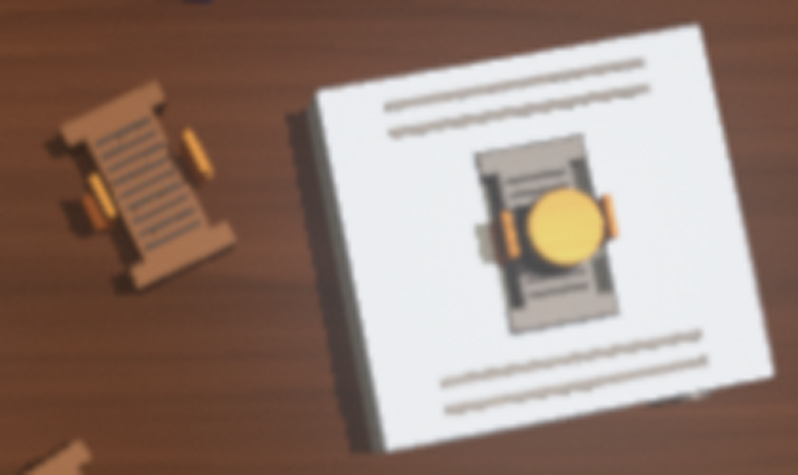

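The crop shows the grey cassette (crop ~(547,230)) with its orange catches in the white collector's well, and the pot between the catches; the brown one at (145,185) is a decoy. Moving above the pot now.

>>> move_arm --increments '[{"tx": 2,"ty": -0.9,"tz": 0.4,"gripper": 1},{"tx": 4,"ty": -1.85,"tz": 0.8},{"tx": 4.2,"ty": -1.95,"tz": 0.8},{"tx": 4.2,"ty": -1.95,"tz": 0.8},{"tx": 4.2,"ty": -1.95,"tz": 0.8},{"tx": 4.2,"ty": -1.95,"tz": 0.8},{"tx": 4.2,"ty": -1.95,"tz": 0.8},{"tx": 4.2,"ty": -1.95,"tz": 0.8},{"tx": 4.2,"ty": -1.95,"tz": 0.8},{"tx": 4.2,"ty": -1.95,"tz": 0.5},{"tx": 3.2,"ty": -1.5,"tz": 0.4},{"tx": 1.6,"ty": -0.6,"tz": 0.2}]'

```text
invalid input
```

>>> move_arm --increments '[{"rz": -8.5},{"rz": -8.5},{"rz": -8.5},{"rz": -8.5},{"rz": -8.5},{"rz": -8.5},{"rz": -8.5},{"rz": -8.5},{"rz": -6},{"rz": -3.2},{}]'

```text
invalid input
```

>>> move_arm --increments '[{"tx": 2,"ty": -0.9,"tz": 0.4,"rx": 0,"ry": 0,"rz": 0,"gripper": 1}]'

```text
clock: 2.0
eef_pos: [251.8, -563.7, 227.7]
tcp_rot: [3.14, 0.001, 0.388]
contact_force: [-0.1, -0.5, -0.1]
opening: 0.999
```

>>> move_arm --increments '[{"tx": 4,"ty": -1.85,"tz": 0.8,"rx": 0,"ry": 0,"rz": 0,"gripper": 1},{"tx": 4.2,"ty": -1.95,"tz": 0.8,"rx": 0,"ry": 0,"rz": 0,"gripper": 1},{"tx": 4.2,"ty": -1.95,"tz": 0.8,"rx": 0,"ry": 0,"rz": 0,"gripper": 1},{"tx": 4.2,"ty": -1.95,"tz": 0.8,"rx": 0,"ry": 0,"rz": 0,"gripper": 1},{"tx": 4.2,"ty": -1.95,"tz": 0.8,"rx": 0,"ry": 0,"rz": 0,"gripper": 1},{"tx": 4.2,"ty": -1.95,"tz": 0.8,"rx": 0,"ry": 0,"rz": 0,"gripper": 1},{"tx": 4.2,"ty": -1.95,"tz": 0.8,"rx": 0,"ry": 0,"rz": 0,"gripper": 1},{"tx": 4.2,"ty": -1.95,"tz": 0.8,"rx": 0,"ry": 0,"rz": 0,"gripper": 1},{"tx": 4.2,"ty": -1.95,"tz": 0.5,"rx": 0,"ry": 0,"rz": 0,"gripper": 1},{"tx": 3.2,"ty": -1.5,"tz": 0.4,"rx": 0,"ry": 0,"rz": 0,"gripper": 1},{"tx": 1.6,"ty": -0.6,"tz": 0.2,"rx": 0,"ry": 0,"rz": 0,"gripper": 1}]'

```text
clock: 3.1
eef_pos: [572.1, -217.8, 151.9]
tcp_rot: [-3.141, -0.0, 0.392]
contact_force: [0.5, -0.2, 0.7]
opening: 1.0
```

>>> move_arm --increments '[{"tx": 0,"ty": 0,"tz": 0,"rx": 0,"ry": 0,"rz": -8.5,"gripper": 1},{"tx": 0,"ty": 0,"tz": 0,"rx": 0,"ry": 0,"rz": -8.5,"gripper": 1},{"tx": 0,"ty": 0,"tz": 0,"rx": 0,"ry": 0,"rz": -8.5,"gripper": 1},{"tx": 0,"ty": 0,"tz": 0,"rx": 0,"ry": 0,"rz": -8.5,"gripper": 1},{"tx": 0,"ty": 0,"tz": 0,"rx": 0,"ry": 0,"rz": -8.5,"gripper": 1},{"tx": 0,"ty": 0,"tz": 0,"rx": 0,"ry": 0,"rz": -8.5,"gripper": 1},{"tx": 0,"ty": 0,"tz": 0,"rx": 0,"ry": 0,"rz": -8.5,"gripper": 1},{"tx": 0,"ty": 0,"tz": 0,"rx": 0,"ry": 0,"rz": -8.5,"gripper": 1},{"tx": 0,"ty": 0,"tz": 0,"rx": 0,"ry": 0,"rz": -6,"gripper": 1},{"tx": 0,"ty": 0,"tz": 0,"rx": 0,"ry": 0,"rz": -3.2,"gripper": 1},{"tx": 0,"ty": 0,"tz": 0,"rx": 0,"ry": 0,"rz": 0,"gripper": 1}]'

```text
clock: 4.2
eef_pos: [570.2, -220.9, 152.4]
tcp_rot: [-3.141, 0.0, 1.737]
contact_force: [0.6, -0.1, 0.2]
opening: 0.999
```

>>> move_arm --increments '[{"tx": 0,"ty": 0,"tz": 1.5,"rx": 0,"ry": 0,"rz": 0,"gripper": 1},{"tx": 0,"ty": 0,"tz": 2.5,"rx": 0,"ry": 0,"rz": 0,"gripper": 1},{"tx": 0,"ty": 0,"tz": 2.2,"rx": 0,"ry": 0,"rz": 0,"gripper": 1},{"tx": 0,"ty": 0,"tz": 1.3,"rx": 0,"ry": 0,"rz": 0,"gripper": 1},{"tx": 0,"ty": 0,"tz": 0.7,"rx": 0,"ry": 0,"rz": 0,"gripper": 1},{"tx": 0,"ty": 0,"tz": 0,"rx": 0,"ry": 0,"rz": 0,"gripper": 0.6},{"tx": 0,"ty": 0,"tz": 0,"rx": 0,"ry": 0,"rz": 0,"gripper": 0.3},{"tx": 0,"ty": 0,"tz": 0,"rx": 0,"ry": 0,"rz": 0,"gripper": 0.1},{"tx": 0,"ty": 0,"tz": 0,"rx": 0,"ry": 0,"rz": 0,"gripper": -0.3},{"tx": 0,"ty": 0,"tz": 0,"rx": 0,"ry": 0,"rz": 0,"gripper": -0.3},{"tx": 0,"ty": 0,"tz": 0,"rx": 0,"ry": 0,"rz": 0,"gripper": -0.3}]' --squeeze 35

```text
clock: 5.3
eef_pos: [571.1, -220.5, 71.5]
tcp_rot: [3.14, 0.001, 1.737]
contact_force: [-1.9, -0.1, 5.7]
opening: 0.478
```

>>> move_arm --increments '[{"tx": 0,"ty": 0,"tz": -0.5,"rx": 0,"ry": 0,"rz": 0,"gripper": -0.3},{"tx": 0,"ty": 0,"tz": -1.2,"rx": 0,"ry": 0,"rz": 0,"gripper": -0.3},{"tx": 0,"ty": 0,"tz": -2,"rx": 0,"ry": 0,"rz": 0,"gripper": -0.3},{"tx": 0,"ty": 0,"tz": -2.2,"rx": 0,"ry": 0,"rz": 0,"gripper": -0.3},{"tx": 0,"ty": 0,"tz": -1.4,"rx": 0,"ry": 0,"rz": 0,"gripper": -0.3},{"tx": 0,"ty": 0,"tz": -0.7,"rx": 0,"ry": 0,"rz": 0,"gripper": -0.3},{"tx": 0,"ty": 0,"tz": 0,"rx": 0,"ry": 0,"rz": 0,"gripper": -0.3}]'

```text
clock: 6.0
eef_pos: [571.0, -220.4, 151.4]
tcp_rot: [3.14, 0.001, 1.737]
contact_force: [-0.2, -0.2, -1.3]
opening: 0.48
```

Run:
```python
from h import *
im,d=r.grab_frame('side');cv2.imwrite('pics/side1.png',cv2.resize(im[200:440,260:500,::-1],None,fx=2.4,fy=2.4))
s=r.sense();print(s['eef_pos'],s['opening'],s['contact_force'])
```

```text
[ 570.46548932 -220.23242716  150.40647533] 0.47764056512387837 [-0.78214565  1.08214558 -1.1478039 ]
```

View pics/side1.png

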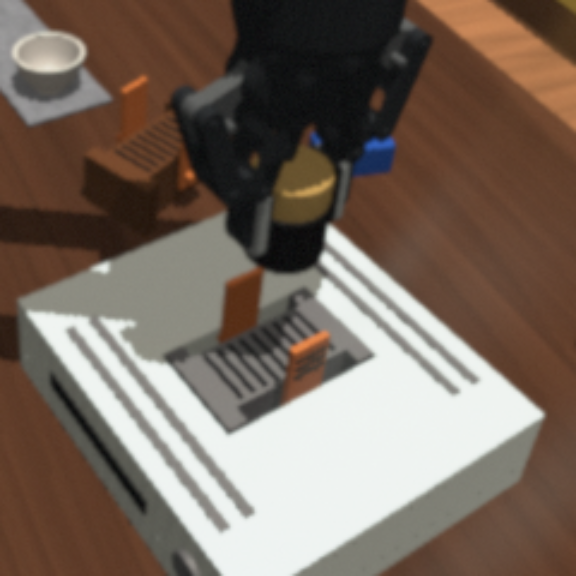

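The picture shows the pot upright between the pads (about (300,210) in the crop), clear of the grey cassette whose catches stand at (240,305) and (305,365). Carrying it to the mat.

>>> move_arm --increments '[{"tx": 1.5,"ty": 0.2,"tz": 0,"rx": 0,"ry": 0,"rz": 0,"gripper": -0.3},{"tx": 3,"ty": 0.4,"tz": 0,"rx": 0,"ry": 0,"rz": 0,"gripper": -0.3},{"tx": 4.5,"ty": 0.63,"tz": 0,"rx": 0,"ry": 0,"rz": 0,"gripper": -0.3},{"tx": 4.5,"ty": 0.63,"tz": 0,"rx": 0,"ry": 0,"rz": 0,"gripper": -0.3},{"tx": 4.5,"ty": 0.63,"tz": 0,"rx": 0,"ry": 0,"rz": 0,"gripper": -0.3},{"tx": 4.5,"ty": 0.63,"tz": 0,"rx": 0,"ry": 0,"rz": 0,"gripper": -0.3},{"tx": 4.5,"ty": 0.63,"tz": 0,"rx": 0,"ry": 0,"rz": 0,"gripper": -0.3},{"tx": 4.5,"ty": 0.63,"tz": 0,"rx": 0,"ry": 0,"rz": 0,"gripper": -0.3},{"tx": 4.5,"ty": 0.63,"tz": 0,"rx": 0,"ry": 0,"rz": 0,"gripper": -0.3},{"tx": 4.5,"ty": 0.63,"tz": 0,"rx": 0,"ry": 0,"rz": 0,"gripper": -0.3},{"tx": 3.3,"ty": 0.46,"tz": 0,"rx": 0,"ry": 0,"rz": 0,"gripper": -0.3},{"tx": 2,"ty": 0.3,"tz": 0,"rx": 0,"ry": 0,"rz": 0,"gripper": -0.3}]'

```text
clock: 7.25
eef_pos: [556.1, 245.1, 149.1]
tcp_rot: [-3.14, -0.0, 1.739]
contact_force: [0.4, -0.2, -0.3]
opening: 0.476
```

>>> move_arm --increments '[{"tx": 0,"ty": 0,"tz": 1.5,"rx": 0,"ry": 0,"rz": 0,"gripper": -0.3},{"tx": 0,"ty": 0,"tz": 3,"rx": 0,"ry": 0,"rz": 0,"gripper": -0.3},{"tx": 0,"ty": 0,"tz": 3,"rx": 0,"ry": 0,"rz": 0,"gripper": -0.3},{"tx": 0,"ty": 0,"tz": 2.5,"rx": 0,"ry": 0,"rz": 0,"gripper": -0.3},{"tx": 0,"ty": 0,"tz": 1.5,"rx": 0,"ry": 0,"rz": 0,"gripper": -0.3},{"tx": 0,"ty": 0,"tz": 0.7,"rx": 0,"ry": 0,"rz": 0,"gripper": -0.3},{"tx": 0,"ty": 0,"tz": 0,"rx": 0,"ry": 0,"rz": 0,"gripper": -0.3},{"tx": 0,"ty": 0,"tz": 0,"rx": 0,"ry": 0,"rz": 0,"gripper": -0.3}]'

```text
clock: 8.05
eef_pos: [558.3, 242.1, 29.0]
tcp_rot: [3.141, -0.0, 1.737]
contact_force: [0.0, 0.1, -0.9]
opening: 0.481
```

Run:
```python
from h import *
for c in ['side','top']:
    im,d=r.grab_frame(c)
    if c=='side': cv2.imwrite('pics/side2.png',cv2.resize(im[140:270,200:330,::-1],None,fx=4.5,fy=4.5))
    for n in ['pot_center','bowl_center','jar_center']:
        for o in r.cut_out(n,c)[:2]:
            P=cloud(c,d,o['mask'])
            if len(P): print(c,n,round(o['confidence'],2),np.round(o['bbox']),np.median(P,0).round(1),np.percentile(P[:,2],[3,97]).round(1))
s=r.sense();print(s['clock'],s['eef_pos'],s['tcp_rot'],s['opening'],s['contact_force'])
```

```text
side pot_center 0.82 [254. 180. 270. 212.] [556.1 224.6  52.5] [20.4 70.3]
side bowl_center 0.8 [267. 214. 295. 238.] [569.2 154.1  28.3] [ 3.8 38.3]
side bowl_center 0.45 [352. 312. 368. 340.] [ 564.3 -195.3   76.4] [53.1 97.1]
side jar_center 0.69 [233. 167. 244. 196.] [530.8 325.   18.9] [ 6.7 61.7]
side jar_center 0.62 [255. 181. 270. 212.] [556.4 224.8  53.7] [21.5 70.3]
top pot_center 0.65 [248. 237. 273. 266.] [571.6 146.8  21.7] [ 5.1 40.3]
top bowl_center 0.72 [246. 239. 273. 267.] [572.4 146.6  21.5] [ 4.5 40.2]
top jar_center 0.35 [419. 224. 450. 273.] [ 571.2 -218.5   60.1] [26.6 92.3]
8.45 [557.94897723 242.13770926  28.7009376 ] [ 3.14094751e+00 -1.33731528e-04  1.73726762e+00] 0.47617995524697987 [-0.49430023  0.09673703 -1.2055586 ]
```

View pics/side2.png

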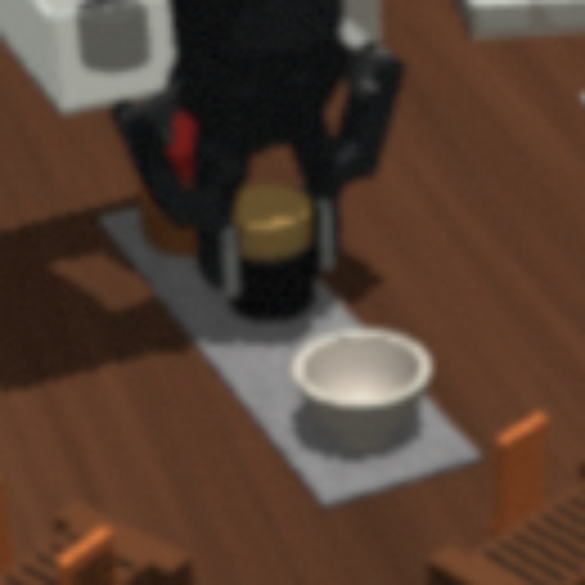

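The pot hangs upright above the mat (crop (270,250)) between bowl (360,385) and the jar (185,170). Lowering slowly.

>>> move_arm --increments '[{"tx": 0,"ty": 0,"tz": 0.5,"rx": 0,"ry": 0,"rz": 0,"gripper": -0.3},{"tx": 0,"ty": 0,"tz": 0.4,"rx": 0,"ry": 0,"rz": 0,"gripper": -0.3},{"tx": 0,"ty": 0,"tz": 0.2,"rx": 0,"ry": 0,"rz": 0,"gripper": -0.3},{"tx": 0,"ty": 0,"tz": 0.1,"rx": 0,"ry": 0,"rz": 0,"gripper": -0.3},{"tx": 0,"ty": 0,"tz": 0.1,"rx": 0,"ry": 0,"rz": 0,"gripper": -0.3},{"tx": 0,"ty": 0,"tz": 0,"rx": 0,"ry": 0,"rz": 0,"gripper": -0.3},{"tx": 0,"ty": 0,"tz": 0,"rx": 0,"ry": 0,"rz": 0,"gripper": -0.3}]'

```text
clock: 9.15
eef_pos: [557.8, 242.1, 15.3]
tcp_rot: [3.142, -0.0, 1.737]
contact_force: [-0.0, 0.1, -2.1]
opening: 0.484
```

>>> move_arm --increments '[{"tx": 0,"ty": 0,"tz": 0.05,"rx": 0,"ry": 0,"rz": 0,"gripper": -0.3},{"tx": 0,"ty": 0,"tz": 0.05,"rx": 0,"ry": 0,"rz": 0,"gripper": -0.3},{"tx": 0,"ty": 0,"tz": 0.05,"rx": 0,"ry": 0,"rz": 0,"gripper": -0.3},{"tx": 0,"ty": 0,"tz": 0,"rx": 0,"ry": 0,"rz": 0,"gripper": -0.3}]'

```text
clock: 9.55
eef_pos: [557.9, 242.1, 14.5]
tcp_rot: [3.141, -0.0, 1.737]
contact_force: [-2.4, -0.1, 6.8]
opening: 0.481
```

Contact felt (6.8 N up). Releasing.

>>> move_arm --increments '[{"tx": 0,"ty": 0,"tz": 0,"rx": 0,"ry": 0,"rz": 0,"gripper": 0.1},{"tx": 0,"ty": 0,"tz": 0,"rx": 0,"ry": 0,"rz": 0,"gripper": 0.3},{"tx": 0,"ty": 0,"tz": 0,"rx": 0,"ry": 0,"rz": 0,"gripper": 0.6},{"tx": 0,"ty": 0,"tz": 0,"rx": 0,"ry": 0,"rz": 0,"gripper": 0.8},{"tx": 0,"ty": 0,"tz": 0,"rx": 0,"ry": 0,"rz": 0,"gripper": 0.8},{"tx": 0,"ty": 0,"tz": -0.7,"rx": 0,"ry": 0,"rz": 0,"gripper": 0.8},{"tx": 0,"ty": 0,"tz": -2,"rx": 0,"ry": 0,"rz": 0,"gripper": 0.8},{"tx": 0,"ty": 0,"tz": -4,"rx": 0,"ry": 0,"rz": 0,"gripper": 1},{"tx": 0,"ty": 0,"tz": -4,"rx": 0,"ry": 0,"rz": 0,"gripper": 1},{"tx": 0,"ty": 0,"tz": -3,"rx": 0,"ry": 0,"rz": 0,"gripper": 1},{"tx": 0,"ty": 0,"tz": -1,"rx": 0,"ry": 0,"rz": 0,"gripper": 1}]'

```text
clock: 10.65
eef_pos: [559.5, 242.8, 165.0]
tcp_rot: [3.136, -0.001, 1.737]
contact_force: [0.1, -0.1, -0.1]
opening: 1.0
```

>>> move_arm --increments '[{"tx": -1.5,"ty": -0.2,"tz": 0,"rx": 0,"ry": 0,"rz": 0,"gripper": 1},{"tx": -3,"ty": -0.4,"tz": 0,"rx": 0,"ry": 0,"rz": 0,"gripper": 1},{"tx": -4.5,"ty": -0.63,"tz": 0,"rx": 0,"ry": 0,"rz": 0,"gripper": 1},{"tx": -4.5,"ty": -0.63,"tz": 0,"rx": 0,"ry": 0,"rz": 0,"gripper": 1},{"tx": -4.5,"ty": -0.63,"tz": 0,"rx": 0,"ry": 0,"rz": 0,"gripper": 1},{"tx": -4.5,"ty": -0.63,"tz": 0,"rx": 0,"ry": 0,"rz": 0,"gripper": 1},{"tx": -4.5,"ty": -0.63,"tz": 0,"rx": 0,"ry": 0,"rz": 0,"gripper": 1},{"tx": -4.5,"ty": -0.63,"tz": 0,"rx": 0,"ry": 0,"rz": 0,"gripper": 1},{"tx": -4.5,"ty": -0.63,"tz": 0,"rx": 0,"ry": 0,"rz": 0,"gripper": 1},{"tx": -4.5,"ty": -0.63,"tz": 0,"rx": 0,"ry": 0,"rz": 0,"gripper": 1},{"tx": -3.3,"ty": -0.46,"tz": 0,"rx": 0,"ry": 0,"rz": 0,"gripper": 1},{"tx": -2.2,"ty": -0.3,"tz": 0,"rx": 0,"ry": 0,"rz": 0,"gripper": 1}]'

```text
clock: 11.85
eef_pos: [568.9, -225.2, 158.8]
tcp_rot: [-3.139, -0.001, 1.735]
contact_force: [-0.2, 0.1, 0.3]
opening: 0.999
```

>>> move_arm --increments '[{"tx": 0,"ty": 0,"tz": 0,"rx": 0,"ry": 0,"rz": 4,"gripper": 1},{"tx": 0,"ty": 0,"tz": 0,"rx": 0,"ry": 0,"rz": 8,"gripper": 1},{"tx": 0,"ty": 0,"tz": 0,"rx": 0,"ry": 0,"rz": 8.5,"gripper": 1},{"tx": 0,"ty": 0,"tz": 0,"rx": 0,"ry": 0,"rz": 8.5,"gripper": 1},{"tx": 0,"ty": 0,"tz": 0,"rx": 0,"ry": 0,"rz": 8.5,"gripper": 1},{"tx": 0,"ty": 0,"tz": 0,"rx": 0,"ry": 0,"rz": 8.5,"gripper": 1},{"tx": 0,"ty": 0,"tz": 0,"rx": 0,"ry": 0,"rz": 8.5,"gripper": 1},{"tx": 0,"ty": 0,"tz": 0,"rx": 0,"ry": 0,"rz": 8.5,"gripper": 1},{"tx": 0,"ty": 0,"tz": 0,"rx": 0,"ry": 0,"rz": 8.5,"gripper": 1},{"tx": 0,"ty": 0,"tz": 0,"rx": 0,"ry": 0,"rz": 8.5,"gripper": 1},{"tx": 0,"ty": 0,"tz": 0,"rx": 0,"ry": 0,"rz": 6,"gripper": 1},{"tx": 0,"ty": 0,"tz": 0,"rx": 0,"ry": 0,"rz": 4,"gripper": 1}]'

```text
clock: 13.05
eef_pos: [569.0, -222.5, 158.7]
tcp_rot: [-3.14, 0.003, 0.162]
contact_force: [-0.9, 0.9, 0.1]
opening: 1.003
```

Run:
```python
from h import *
for c in ['side','top']:
    im,d=r.grab_frame(c);cv2.imwrite(f'pics/{c}3.png',im[:,:,::-1])
    for n in ['pot_center','bowl_center','jar_center']:
        for o in r.cut_out(n,c)[:2]:
            P=cloud(c,d,o['mask'])
            if len(P)<20: continue
            zt=np.percentile(P[:,2],97);T=P[P[:,2]>zt-4]
            q=cv2.minAreaRect(T[:,:2].astype(np.float32));print(c,n,round(o['confidence'],2),np.round(o['bbox']),zt.round(1),np.round(q[0],1),np.round(q[1],1))
    # orange catches on collector
    hsv=cv2.cvtColor(im,cv2.COLOR_RGB2HSV);P=None
    m=(hsv[...,0]<20)&(hsv[...,1]>140)&(hsv[...,2]>90)
    rr=slice(180,310) if c=='top' else slice(280,440); cc=slice(370,500) if c=='top' else slice(320,460)
    M=np.zeros_like(m);M[rr,cc]=m[rr,cc]
    P=cloud(c,d,M);P=P[(P[:,2]>64)&(P[:,2]<102)]
    a=np.radians(9.5);Q=(P[:,:2]-[572.5,-221.5])@np.array([[np.cos(a),-np.sin(a)],[np.sin(a),np.cos(a)]])
    for sg in (1,-1):
        S=Q[sg*Q[:,1]>10]
        if len(S)>5: print(c,'catch',sg,len(S),np.percentile(S,[3,50,97],axis=0).round(1).tolist())
    
s=r.sense();print(s['clock'],s['eef_pos'],s['tcp_rot'])
```

```text
side pot_center 0.59 [253. 186. 270. 216.] 56.0 [558.  239.2] [39.6 38.5]
side bowl_center 0.59 [268. 214. 296. 241.] 38.1 [568.6 142.2] [58.3 54.6]
side jar_center 0.8 [232. 164. 256. 195.] 62.1 [545.6 339.4] [45.4 46.5]
side catch 1 44 [[-12.3, 25.8], [-2.1, 27.1], [9.5, 28.3]]
side catch -1 51 [[-13.1, -30.2], [-7.3, -29.0], [5.2, -26.5]]
top pot_center 0.87 [203. 248. 225. 269.] 58.6 [557.7 241.1] [38.8 36.6]
top bowl_center 0.72 [248. 242. 272. 264.] 40.1 [569.7 145.2] [55.4 57.2]
top jar_center 0.9 [152. 250. 185. 275.] 64.7 [546.8 341.1] [42.7 44.3]
13.45 [ 570.52509083 -222.2669843   160.44883552] [-3.14132605e+00  4.83822860e-04  1.67305038e-01]
```

View pics/side3.png

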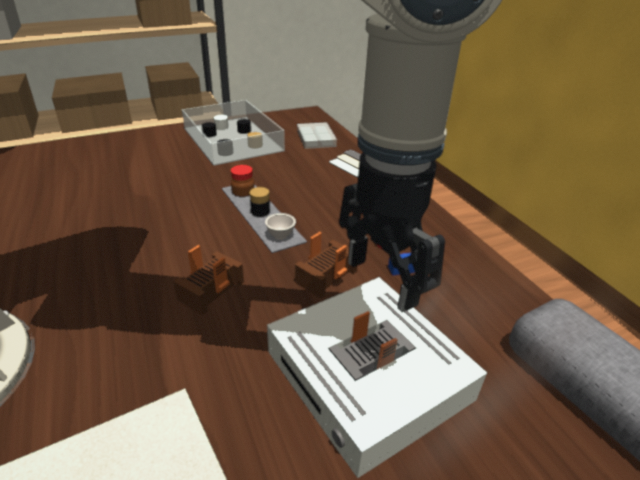

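The picture shows the pot upright on the mat at (260,202) between jar (242,180) and bowl (280,227), and the free grey cassette at (372,350). Pot measured (558, 240–241) versus the midpoint (557.6, 242). Descending on the catches.

>>> move_arm --increments '[{"tx": 0.17,"ty": -0.1,"tz": 1.5,"rx": 0,"ry": 0,"rz": 0,"gripper": 1},{"tx": 0,"ty": 0,"tz": 2.5,"rx": 0,"ry": 0,"rz": 0,"gripper": 1},{"tx": 0,"ty": 0,"tz": 2.5,"rx": 0,"ry": 0,"rz": 0,"gripper": 1},{"tx": 0,"ty": 0,"tz": 1.8,"rx": 0,"ry": 0,"rz": 0,"gripper": 1},{"tx": 0,"ty": 0,"tz": 1,"rx": 0,"ry": 0,"rz": 0,"gripper": 1},{"tx": 0,"ty": 0,"tz": 0.5,"rx": 0,"ry": 0,"rz": 0,"gripper": 1},{"tx": 0,"ty": 0,"tz": 0,"rx": 0,"ry": 0,"rz": 0,"gripper": 0.7},{"tx": 0,"ty": 0,"tz": 0,"rx": 0,"ry": 0,"rz": 0,"gripper": 0.5},{"tx": 0,"ty": 0,"tz": 0,"rx": 0,"ry": 0,"rz": 0,"gripper": 0.45},{"tx": 0,"ty": 0,"tz": 0,"rx": 0,"ry": 0,"rz": 0,"gripper": 0.4}]' --squeeze 45

```text
clock: 14.45
eef_pos: [572.9, -221.1, 63.7]
tcp_rot: [3.141, -0.001, 0.166]
contact_force: [0.3, 0.3, 2.6]
opening: 0.698
```

>>> move_arm --increments '[{"tx": 0,"ty": 0,"tz": 0,"rx": 0,"ry": 0,"rz": 0,"gripper": 0.3},{"tx": 0,"ty": 0,"tz": 0,"rx": 0,"ry": 0,"rz": 0,"gripper": 0.2},{"tx": 0,"ty": 0,"tz": 0,"rx": 0,"ry": 0,"rz": 0,"gripper": 0.1},{"tx": 0,"ty": 0,"tz": 0,"rx": 0,"ry": 0,"rz": 0,"gripper": 0},{"tx": 0,"ty": 0,"tz": 0,"rx": 0,"ry": 0,"rz": 0,"gripper": -0.2},{"tx": 0,"ty": 0,"tz": 0,"rx": 0,"ry": 0,"rz": 0,"gripper": -0.2}]'

```text
clock: 15.05
eef_pos: [573.1, -221.1, 64.5]
tcp_rot: [3.141, -0.002, 0.166]
contact_force: [-3.0, 1.8, 15.9]
opening: 0.466
```

Run:
```python
from h import *
im,d=r.grab_frame('side');cv2.imwrite('pics/side4.png',cv2.resize(im[220:440,280:500,::-1],None,fx=2.7,fy=2.7))
s=r.sense();print(s['clock'],s['eef_pos'],s['opening'],s['contact_force'])
```

```text
15.1 [ 573.08854106 -221.10244937   64.51246691] 0.46578846645581495 [-2.77732987  1.78207371 14.61325255]
```

View pics/side4.png

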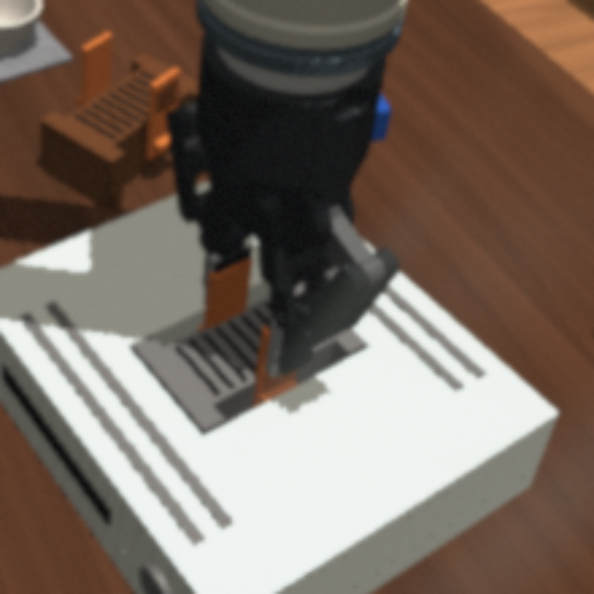

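The picture shows both orange catches (crop (228,290), (275,380)) between the fingers, with the pads maybe 2–3 mm toward +x. The opening of 39.6 mm is below the 46 mm expected, so I'll try a softer grip to see whether that is compliance.

>>> move_arm --increments '[{"tx": 0,"ty": 0,"tz": -0.1,"rx": 0,"ry": 0,"rz": 0,"gripper": -0.2},{"tx": 0,"ty": 0,"tz": 0,"rx": 0,"ry": 0,"rz": 0,"gripper": -0.2},{"tx": 0,"ty": 0,"tz": 0,"rx": 0,"ry": 0,"rz": 0,"gripper": -0.2}]' --squeeze 25

```text
clock: 15.4
eef_pos: [572.8, -221.1, 64.6]
tcp_rot: [3.141, -0.001, 0.166]
contact_force: [-1.1, 0.6, 8.8]
opening: 0.468
```

Run:
```python
from h import *
for c in ['side','top']:
    im,d=r.grab_frame(c)
    hsv=cv2.cvtColor(im,cv2.COLOR_RGB2HSV)
    m=(hsv[...,0]<20)&(hsv[...,1]>140)&(hsv[...,2]>70)
    rr=slice(180,310) if c=='top' else slice(280,440); cc=slice(370,500) if c=='top' else slice(320,460)
    M=np.zeros_like(m);M[rr,cc]=m[rr,cc]
    P=cloud(c,d,M);P=P[(P[:,2]>62)&(P[:,2]<102)]
    a=np.radians(9.5);Q=np.c_[(P[:,:2]-[572.5,-221.5])@np.array([[np.cos(a),-np.sin(a)],[np.sin(a),np.cos(a)]]),P[:,2]]
    for sg in (1,-1):
        S=Q[sg*Q[:,1]>10]
        if len(S)>5: print(c,'catch',sg,len(S),np.percentile(S,[3,25,50,75,97],axis=0).round(1).tolist())
    if c=='side': cv2.imwrite('pics/side5.png',cv2.resize(im[300:380,340:420,::-1],None,fx=7,fy=7,interpolation=cv2.INTER_CUBIC))
```

```text
side catch 1 261 [[-13.3, 17.9, 63.2], [-9.2, 18.6, 71.1], [-2.9, 19.0, 80.1], [3.0, 19.4, 89.6], [8.7, 20.3, 96.7]]
side catch -1 49 [[-14.0, -23.5, 63.7], [-13.5, -22.5, 71.1], [-12.9, -22.1, 82.0], [-12.4, -21.0, 90.3], [-10.7, -19.7, 96.6]]
```

View pics/side5.png

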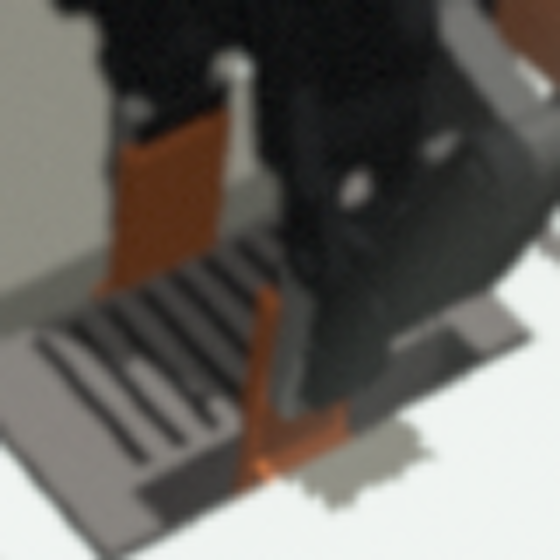

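Both catches are pinched: the +y inner face moved from about 27 to 19 mm, and the −y paddle sits at −22 mm (crop (170,215), (265,390)). Lifting straight up with a firmer grip.

>>> move_arm --increments '[{"tx": 0,"ty": 0,"tz": 0,"rx": 0,"ry": 0,"rz": 0,"gripper": -0.2},{"tx": 0,"ty": 0,"tz": 0,"rx": 0,"ry": 0,"rz": 0,"gripper": -0.2},{"tx": 0,"ty": 0,"tz": -0.3,"rx": 0,"ry": 0,"rz": 0,"gripper": -0.2},{"tx": 0,"ty": 0,"tz": -0.3,"rx": 0,"ry": 0,"rz": 0,"gripper": -0.2},{"tx": 0,"ty": 0,"tz": -0.4,"rx": 0,"ry": 0,"rz": 0,"gripper": -0.2},{"tx": 0,"ty": 0,"tz": -0.4,"rx": 0,"ry": 0,"rz": 0,"gripper": -0.2},{"tx": 0,"ty": 0,"tz": 0,"rx": 0,"ry": 0,"rz": 0,"gripper": -0.2}]' --squeeze 50

```text
clock: 16.2
eef_pos: [572.6, -221.1, 78.3]
tcp_rot: [3.141, -0.001, 0.166]
contact_force: [0.8, -0.7, -2.4]
opening: 0.454
```

Only about 2 N of load, so it lifts freely.

>>> move_arm --increments '[{"tx": 0,"ty": 0,"tz": -0.6,"rx": 0,"ry": 0,"rz": 0,"gripper": -0.2},{"tx": 0,"ty": 0,"tz": -1,"rx": 0,"ry": 0,"rz": 0,"gripper": -0.2},{"tx": 0,"ty": 0,"tz": -1.3,"rx": 0,"ry": 0,"rz": 0,"gripper": -0.2},{"tx": 0,"ty": 0,"tz": -1.5,"rx": 0,"ry": 0,"rz": 0,"gripper": -0.2},{"tx": 0,"ty": 0,"tz": -1.5,"rx": 0,"ry": 0,"rz": 0,"gripper": -0.2},{"tx": 0,"ty": 0,"tz": -1.5,"rx": 0,"ry": 0,"rz": 0,"gripper": -0.2},{"tx": 0,"ty": 0,"tz": -1.3,"rx": 0,"ry": 0,"rz": 0,"gripper": -0.2},{"tx": 0,"ty": 0,"tz": -1,"rx": 0,"ry": 0,"rz": 0,"gripper": -0.2},{"tx": 0,"ty": 0,"tz": -0.6,"rx": 0,"ry": 0,"rz": 0,"gripper": -0.2},{"tx": 0,"ty": 0,"tz": -0.3,"rx": 0,"ry": 0,"rz": 0,"gripper": -0.2},{"tx": 0,"ty": 0,"tz": 0,"rx": 0,"ry": 0,"rz": 0,"gripper": -0.2},{"tx": 0,"ty": 0,"tz": 0,"rx": 0,"ry": 0,"rz": 0,"gripper": -0.2}]'

```text
clock: 17.4
eef_pos: [572.0, -220.8, 183.2]
tcp_rot: [-3.141, 0.001, 0.166]
contact_force: [-0.2, -0.1, -1.3]
opening: 0.456
```

Run:
```python
from h import *
im,d=r.grab_frame('side');cv2.imwrite('pics/side6.png',im[:,:,::-1])
for o in r.cut_out('cassette_grip','side')[:4]:
    P=cloud('side',d,o['mask']);print(round(o['confidence'],2),np.round(o['bbox']),np.median(P,0).round(),np.percentile(P[:,2],[2,98]).round(1))
    if np.median(P[:,1])<-120:
        g=P[(P[:,2]>160)&(P[:,2]<184)]; # grey top face
        A=np.c_[g[:,:2]-g[:,:2].mean(0),np.ones(len(g))];k=np.linalg.lstsq(A,g[:,2],rcond=None)[0];print('top plane slope',k.round(3),len(g))
s=r.sense();print(s['clock'],s['eef_pos'],s['tcp_rot'],s['opening'],s['contact_force'],abs(s['qvel']).max())
```

```text
0.88 [172. 249. 242. 313.] [397.  18.  41.] [ 3.5 75.8]
0.82 [328. 246. 430. 335.] [ 557. -236.  175.] [136.5 211.4]
top plane slope [2.00000e-03 1.30000e-01 1.74619e+02] 2667
0.67 [294. 233. 359. 299.] [592. -15.  41.] [ 2.4 76.7]
17.5 [ 571.98113185 -220.81216786  183.11151764] [-3.14101326e+00  9.41703449e-04  1.66407528e-01] 0.4557952947809218 [-0.16810455 -0.05210036 -3.18159023] 0.0016697472126669455
```

View pics/side6.png

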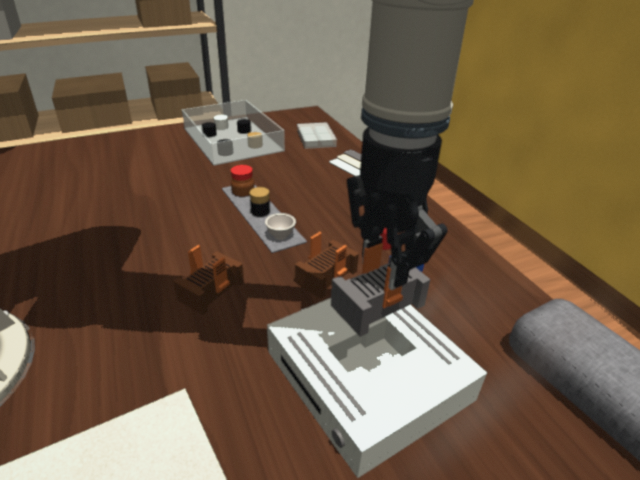

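The cassette is held out of the empty well (330–430, 246–335), underside ~136 mm, and the pot is still on the mat at (260,202). One last level check, with the slope fitted to the top face only.

Run:
```python
from h import *
im,d=r.grab_frame('side')
o=[o for o in r.cut_out('cassette_grip','side') if o['bbox'][0]>315][0]
hsv=cv2.cvtColor(im,cv2.COLOR_RGB2HSV)
P=cloud('side',d,o['mask']&(hsv[...,1]<90))
rng=np.random.default_rng(0);best=None
for _ in range(2000):
    a,b,c=P[rng.choice(len(P),3,False)];n=np.cross(b-a,c-a);L=np.linalg.norm(n)
    if L<200: continue
    n/=L
    if abs(n[2])<.9: continue
    i=abs((P-a)@n)<1.2
    if best is None or i.sum()>best.sum(): best=i
T=P[best];n=np.linalg.svd(T-T.mean(0))[2][2];n*=np.sign(n[2])
a=np.radians(9.5);print('tilt deg about y,x:',np.degrees([n[0]*np.cos(a)+n[1]*np.sin(a),-n[0]*np.sin(a)+n[1]*np.cos(a)]).round(2),best.sum(),T.mean(0).round(1),'zmin',np.percentile(P[:,2],2).round(1))
for q in ['polish_center','buffer_center','bowl_center','jar_center','pot_center']:
    for o in r.cut_out(q,'side')[:1]: print(q,np.round(o['bbox']))
s=r.sense();print(s['clock'],s['eef_pos'],s['opening'])
```

```text
tilt deg about y,x: [ 0.01 -0.29] 1368 [ 554.1 -226.4  178.2] zmin 137.8
polish_center [382. 228. 393. 248.]
buffer_center [419. 268. 424. 269.]
bowl_center [270. 215. 297. 240.]
jar_center [230. 164. 255. 196.]
pot_center [251. 186. 267. 218.]
17.85 [ 572.30682329 -220.95475403  183.68268586] 0.45553400249841186
```

Tilt is within 0.3°, the underside is about 78 mm above the collector top, and the arm is still.

```bash
python3 -c "
from rig import r
print(r.sign_off())"
```

```text
the job is handed in; nothing more can be done
None
```

The job is handed in at about 18 s on the robot clock; sign-off reports no verdict.

- **Gel pot:** I gripped it along the cassette's x axis and set it down until I felt contact with the mat. It stands upright at about (558, 240.5), and the midpoint between the bowl and the jar measured (557.6, 242), so it is within about 2 mm.
- **Cassette:** I pinched both catches of the grey cassette fully and lifted it straight out with only 2–3 N of load. It is still held by the pinched catches, tilted no more than 0.3°, with its underside about 78 mm above the collector's top.
- **Other objects:** The bowl and jar read the same as before within measuring noise. The polish bottle and buffer are partly hidden behind the gripper in the last view, so I could not check them fully, but the arm never went near them.

Two checks disagreed slightly. With the catches pinched, the reported opening was about 40 mm rather than 46, but the depth images showed both catches moved fully in. The pads also sit about 2–3 mm off the catches' centre in x, which did not affect the lift.

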